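Check the balance of the slide stainer's hood

ROBOT

A 6-joint arm with a two-finger parallel gripper is mounted at the origin on a cart in front of the work surface, level with it; the furniture and walls round the work are solid. World frame = base frame: x ahead of the robot, y to its left, z up, the work surface at z = 0. Lengths are in m, angles in rad, forces in N, time in s.
With the tool pointing down it reaches from about 0.3 to 0.875 m from the base axis. Payload 6.4 kg.
Tool frame: the origin (TCP) lies between the finger pads, 19 mm behind the fingertips; this is the grasp point; y points along the fingers, x is the direction in which the jaws open and shut, and the axes are right-handed (so a half turn about y gives the same grasp; the last joint's range is limited). The gripper opens to 85 mm and grips with 20 to 120 N. Pads are 22 mm wide; open, the fingers measure 114 mm over their backs; the gripper's body (76 mm by 85 mm) begins 54 mm behind the grasp point. The pads swing forward as they close: fully open they stand 13 mm farther back than shut.
Start: joints at [-1.386, 0.181, 1.607, -0, 1.354, -0.206], TCP at [0.219, -0.532, 0.25] pointing down, gripper open.
Joint ranges: [-2.99, 2.99], [-0.89, 2.07], [0.3, 2.58], [-1.14, 4.28], [0, 2.63], [-3.12, 3.12]. Speed limits (rad/s): [2.57, 2.57, 3.01, 3.14, 3.14, 3.14].

INTERFACE

Orientations are given as a unit quaternion [w, x, y, z].
In Python, from bench import ctrl, imaging gives the robot as it stands.
- The arm moves only by the shell command python3 -m jog 'ROWS'. ROWS is JSON, a list of rows, each a list of 3 entries, a list of its own where there are three numbers: the shift along the tool's x, y, z in cm, then the turn, a rotation vector about the tool's x, y, z in rad, then the finger opening in cm, from 0 to 8.54. A call has 1 to 12 rows; each row shifts and turns the pose as measured when the row begins, along the tool's axes as they then stand; what a row does not reach is not made up. A row lasts 1/12 s, in which the tool goes at most 41.7 mm and 7.16 degrees, less where a joint would pass 70% of its speed; a pose out of reach is approached as far as the arm can. A call is refused whole if a number of a shift passes 4.17 or a number of a turn 0.125, either way. A call with a gripper value outside its range is refused whole. The fingers move at their own pace and stop on an object; the grip force is fixed at half the most. Time passes only in rows, so rows that do not move let the fingers close. It gives the time, the measured TCP pose, the force and the opening at its end, in the units of the state.
- ctrl.get_obs(): the state, without advancing time (a new reading comes with each control period).
- imaging.camera(name): name is "scene" or "top" or "wrist"; returns a dict with "frame" (384x512x3 uint8, red, green, blue), "depth" (384x512 float32, m along the optical axis (not along the pixel's ray), 0 where there is no reading), "K" (3x3 intrinsics, pixels), "R" (3x3) and "t" (3): a world point X has camera coordinates R X + t. Camera axes: x right, y down, z forward; pixel columns grow to the right and rows downward; lengths in m; the calibration is good to about 2 mm. A picture is of the moment at which its call begins.
- ctrl.hand_in(): hands the job in, once; it reports no verdict.
The state is a dict: "time_s": time; "q": joint angles; "dq": joint speeds; "joint_efforts": joint torques, N m; "eef_pos": TCP position; "eef_rot": TCP orientation; "wrist_force": force on the tool from outside, world axes, zero at the start; "torque": the same for the moment, N m; "opening": opening from 0.0 (shut) to 1.0 (fully open).
Only numpy, scipy, OpenCV 4.12 (cv2) and the standard library are available. Lean on these libraries where they do the work, as an engineer would, in place of code of your own. Each camera call takes 0.05 s, during which the arm holds its last target. There are 200 camera calls.

TASK

The balance springs of the slide stainer's hood have been changed and I want to set their screws. Swing the stainer's front door wide open by its handle (shut, its catch traps the hood), then lift the hood by its bow handle until it is clearly past its balance point and the springs would carry it. Then ease it back and keep hold of the handle with the hood still, just below the balance point, where it would sink if let go: finish while holding it there, the door still open; do not let the hood fly up or drop, and leave everything else on the desk alone.

Things in the scene. Friction and masses are not known exactly. Their poses are not given: they have to be found in the camera images.
- stainer: slide stainer: box-shaped bench instrument, 170 deep (x) x 220 wide (y) x 150 mm high, fixed to the desk, front (-x) towards the robot, yaw within 0.2 rad. Origin: centre of its underside; x to its back, y to its left, z up. Front: keypad at the right, door over the rest; flat hood with a window on top. Places 'in its frame' below are mm from this origin
- door_hinge (a point): foot of the upright hinge line of the front door, at (-91, +105.5, 21) mm in the stainer's frame (left end of its front)
- door_handle (a point): grip point on the door's upright steel bow handle, on the bar's axis, 10 mm below the bow's upper limb. Bar 10 mm thick, 31 mm (axis) off the door's face, 35 to 101 mm above the desk. Door shut: at (-128, -39.5, 91) in the stainer's frame, i.e. 37 mm in front and 145 mm right of the hinge line. Turns with the door; its axes match the stainer's when shut
- door_angle (a joint): opening of the front door, rad: 0 shut, grows as its right edge swings out towards the robot and then left (clockwise from above); stop at 1.75, wide open from 1.1. Stays where left (hinge friction 0.04 N m). A catch plate hooked over the hood's front rim traps the hood until the door is about 0.2 open. Starts shut or up to 0.15 ajar
- hood_hinge (a point): middle of the hood's hinge line, along the stainer's y at its back: at (75, 0, 118) mm in the stainer's frame
- hood_handle (a point): steel bow handle on the hood's top near its front: round bar 12 mm thick, 110 mm long along the stainer's y between two posts, axis 45 mm above the flat top. This point: middle of the bar's axis. Closed: at (-57, 0, 196) in the stainer's frame, 132 mm in front of and 78 mm above the hinge line; swings on radius 153 mm, starting 0.534 rad above level
- hood: the hood itself, a 1.6 kg shell 170 x 216 x 37 mm with a clear window, under the handle; origin in the middle of its hinge line, axes as the stainer's when closed
- hood_angle (a joint): opening of the hood, rad: 0 closed, grows as the front and handle rise about the rear hinge; stop at 1.25. Sprung over-centre, balance point at 0.65. Below it the hood sinks shut by itself (2.4 N at the handle when closed, 0.8 N at 0.5); above it the springs carry it up to the stop (0.9 N at 0.8, 4 N at the stop). It stays nowhere by itself
- petri_dish: bystander, leave alone: round shallow dish, 62 mm across, 15 mm high, at the front right of the stainer
- coverslip_box: bystander, leave alone: small flat box, 39 x 47 x 16 mm, right of the stainer
- slide_pack: bystander, leave alone: small carton, 79 x 31 x 24 mm, between mixer and microscope
- beaker: bystander, leave alone: small plastic beaker, 45 mm across, 54 mm high, right of the stainer
- wash_drop: bystander, leave alone: small dropper bottle, 30 mm across, 76 mm high, right of the stainer
- tally_counter: bystander, leave alone: round hand counter, 52 mm across, 21 mm high, right of the stainer
- marker_pen: bystander, leave alone: pen, 132 mm long, 15 mm thick, lying on the log book at the right

How it is judged:
On the way, in this order (a step that is already met when the one before it is completed fails the run):
1. the front door is swung wide open while the hood is still closed (value of joint door_angle above 1.1 rad and value of joint hood_angle below 0.1 rad), for 0.2 s.
2. the hood is lifted clearly past its balance point (value of joint hood_angle above 0.73 rad), for 0.2 s.
At the end, for the whole second after the job is handed in: The fingers are on the hood's handle (its grip point within 50 mm of the TCP) and hold the hood still at 0.42 to 0.61 rad, that is 0.04 to 0.23 rad (2 to 13 degrees) below its balance point of 0.65; the door is still open by more than 1.0 rad (value of joint hood_angle between 0.42 and 0.61 rad and velocity of joint hood_angle between -0.06 and 0.06 rad/s and contact force between the fingers and hood above 0.15 N and distance between the grasp point and hood_handle below 0.05 m and value of joint door_angle above 1 rad); the arm keeps its last pose, push and grip.
It fails at once if the hood is let fly up or drop (faster than 2.5 rad/s) (velocity of joint hood_angle above 2.5 rad/s or velocity of joint hood_angle below -2.5 rad/s).
It fails at once if a bystander is moved by more than 25 mm (distance of any of petri_dish, coverslip_box, slide_pack, beaker, wash_drop, tally_counter, marker_pen from where it was at the start of the episode above 0.025 m).
It also fails if it takes over 56 s, if anything falls off the work surface, if the arm or the gripper's body presses on something with over 40 N, if the wrist force passes 120 N, or if a joint passes its speed limit or range.

## Working session

There is one attempt and no reset: what is moved stays moved. The work goes in short steps, Python scripts to look and compute and a shell command to move; the robot and the scene stay as the last step left them, time stands still between calls to the robot, and variables do not carry over. Pictures are saved under pics/ and viewed, about 8 in all and at most 12, crops included, and the job is handed in when it is done.

```bash
mkdir -p pics; ls; python3 - <<'E'
from bench import ctrl, imaging
import cv2,numpy as np
o=ctrl.get_obs(); print({k:np.round(v,3).tolist() for k,v in o.items()})
ims=[]
for n in ("scene","top"):
    c=imaging.camera(n); np.savez(f"pics/{n}0.npz",**c)
    print(n,c["K"].round(1).tolist(),c["R"].round(3).tolist(),c["t"].round(3).tolist())
    cv2.imwrite(f"pics/{n}0.png",cv2.resize(c["frame"][:,:,::-1],(800,600)))
E
```

```text
pics
{'time_s': 0.0, 'q': [-1.386, 0.182, 1.608, 0.0, 1.354, -0.206], 'dq': [-0.0, 0.002, -0.0, 0.001, -0.002, 0.002], 'joint_efforts': [-0.001, -44.487, -35.134, -0.0, 0.009, 0.0], 'eef_pos': [0.219, -0.531, 0.249], 'eef_rot': [0.588, -0.587, 0.394, -0.393], 'wrist_force': [-0.129, -0.235, -0.32], 'torque': [0.03, -0.042, -0.019], 'opening': 1.0}
scene [[458.7, 0.0, 252.5], [0.0, 458.7, 189.4], [0.0, 0.0, 1.0]] [[-0.796, -0.605, 0.005], [-0.452, 0.589, -0.67], [0.402, -0.536, -0.742]] [0.428, 0.3, 1.511]
top [[479.4, 0.0, 249.8], [0.0, 479.4, 192.3], [0.0, 0.0, 1.0]] [[0.025, -1.0, -0.0], [-0.99, -0.024, -0.141], [0.141, 0.004, -0.99]] [0.019, 0.555, 1.482]
```

View pics/scene0.png

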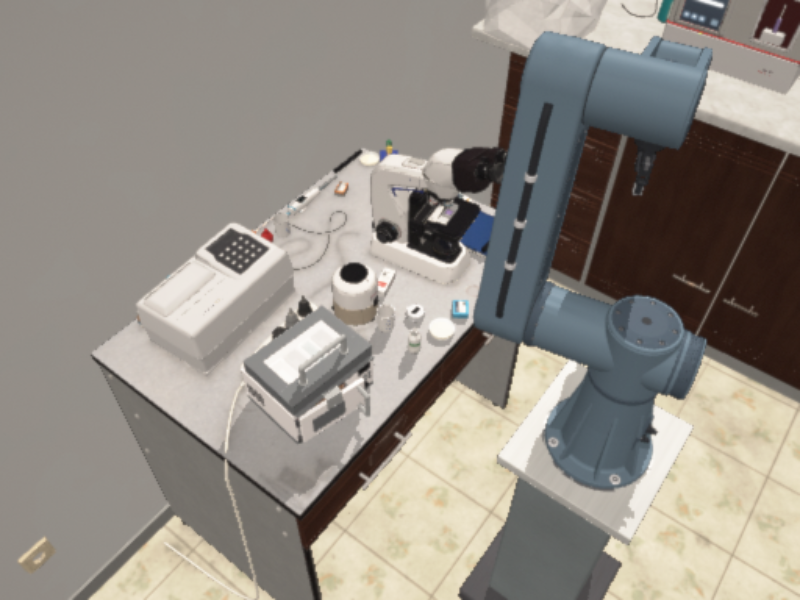

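View pics/top0.png

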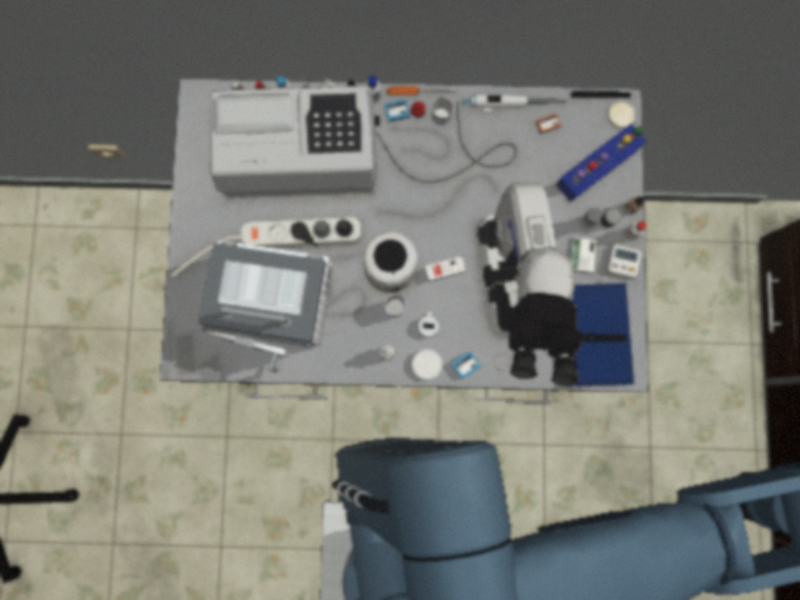

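The scene view shows the stainer at about (305,370), with its hood bow at (325,352) and the door handle at (367,375). The top view shows the hood from (205,245) to (330,345), turned by about -0.13 rad, and the door slightly ajar at (250,345). I'll get metric positions from both depth views.

```bash
cat > h.py <<'E'
import numpy as np,cv2
from bench import ctrl,imaging
from scipy.spatial.transform import Rotation as Ro
def cloud(c):
    d=c["depth"];v,u=np.mgrid[:d.shape[0],:d.shape[1]]
    K=c["K"];p=np.stack([(u-K[0,2])/K[0,0]*d,(v-K[1,2])/K[1,1]*d,d],-1)
    X=(p-c["t"])@c["R"]; X[d==0]=np.nan
    return X
def obs():
    o=ctrl.get_obs();q=o["eef_rot"];R=Ro.from_quat([q[1],q[2],q[3],q[0]]).as_matrix()
    return o,np.array(o["eef_pos"]),R
E
python3 - <<'E'
from h import *
_,p,R=obs();print(R.round(2))
for n in("scene","top"):
    c=dict(np.load(f"pics/{n}0.npz"));X=cloud(c)
    reg=(X[...,0]>.3)&(X[...,0]<.8)&(X[...,1]>.1)&(X[...,1]<.6)
    z=X[...,2]
    # hood top
    m=reg&(z>.140)&(z<.162); n_,l,s,ce=cv2.connectedComponentsWithStats(m.astype('u1'))
    k=1+s[1:,4].argmax(); P=X[l==k]; r=cv2.minAreaRect((P[:,:2]*1000).astype('f4')); print(n,"top",len(P),r,np.median(P[:,2]))
    m=reg&(z>.18)&(z<.22); P=X[m]; print(" bar",len(P))
    if len(P)>5:
        r=cv2.minAreaRect((P[:,:2]*1000).astype('f4'));print(r,P[:,2].min(),P[:,2].max(),P.mean(0), np.linalg.svd(P-P.mean(0))[2][0])
    print(" desk z",np.nanmedian(z[(abs(X[...,0]-.5)<.05)&(abs(X[...,1]+.0)<.1)]))
# steep crops
c=np.load("pics/scene0.npz");f=c["frame"][190:290,140:260,::-1];a=cv2.resize(f,None,fx=5,fy=5,interpolation=2)
cv2.imwrite("pics/crop0.png",a)
E
```

```text
[[ 0.38 -0.    0.92]
 [-0.92  0.    0.38]
 [-0.   -1.    0.  ]]
scene top 2549 ((551.1634521484375, 280.4296875), (219.08929443359375, 162.56846618652344), 82.56531524658203) 0.14873929839208158
 bar 160
((501.1519775390625, 284.484619140625), (122.02073669433594, 14.527366638183594), 82.51771545410156) 0.1800830131709675 0.20467840411931215 [0.50033226 0.28804642 0.19705626] [0.12248889 0.99245801 0.00485553]
 desk z -0.00445892731423435
top top 3652 ((550.371337890625, 277.4437561035156), (217.526123046875, 157.64630126953125), 82.36966705322266) 0.14888344805343917
 bar 183
((501.21795654296875, 283.4884948730469), (121.16329193115234, 12.272311210632324), 82.71320343017578) 0.18294744715235406 0.20490098896014242 [0.50075083 0.28216664 0.19856644] [-0.13120611 -0.99132452 -0.00778815]
 desk z -0.0011833437503114138
```

View pics/crop0.png

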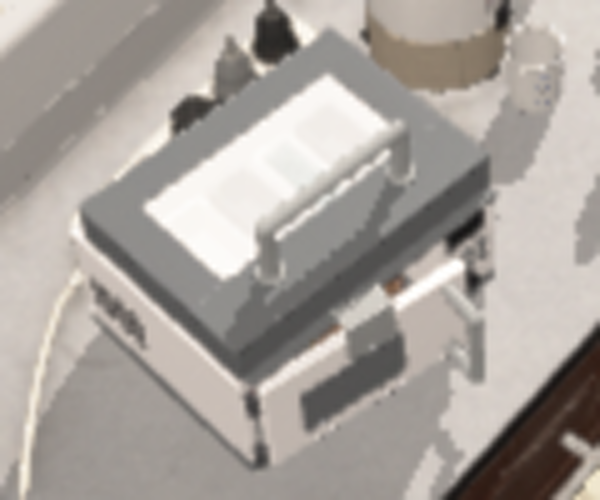

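The crop shows the door ajar, with its catch near (370,320) and the steel bow handle at (470,320). Next I'll locate the door handle and check obstacle heights. The first move, straight up, is safe to make now.

```bash
cat >> h.py <<'E'
YAW=-0.130; HH=np.array([.501,.284,.197])
def rot(a): return np.array([[np.cos(a),-np.sin(a)],[np.sin(a),np.cos(a)]])
O=HH[:2]+rot(YAW)@[.057,0]
DH=O+rot(YAW)@[-.091,.1055]
def dhandle(th): return DH+rot(YAW-th)@[-.037,-.145]
E
python3 - <<'E'
from h import *
print("O",O,"hinge",DH,[(t,dhandle(t).round(3)) for t in (0,.1,.15,.6,1.2,1.4)])
for n in("scene","top"):
    c=dict(np.load(f"pics/{n}0.npz"));X=cloud(c);z=X[...,2]
    L=(X[...,:2]-DH)@rot(YAW)  # stainer axes
    m=(L[...,0]<-.012)&(L[...,0]>-.12)&(L[...,1]<.02)&(L[...,1]>-.2)&(z>.025)&(z<.14)
    P=L[m];r=np.linalg.norm(P,axis=1)
    print(n,m.sum());
    ang=np.arctan2(-P[:,0],-P[:,1])
    for lo in np.arange(.02,.2,.015):
        s=(r>lo)&(r<lo+.015)
        if s.any(): print(round(lo,3),s.sum(),np.percentile(ang[s],[5,50,95]).round(3),np.percentile(z[m][s],[5,50,95]).round(3))
    q=(r>.143)&(r<.175)&(z[m]>.06); print(np.c_[X[m][q]][::4].round(3).tolist()[:25])
    b=(X[...,0]>.3)&(X[...,0]<.75)
    for y in np.arange(-.5,.2,.1): 
        s=b&(abs(X[...,1]-y)<.05); print("ymax",round(y,2),np.nanmax(z[s]).round(3) if s.any() else None)
E
python3 -m jog '[[[0,-4,0],[0,0,0],8.5],[[0,-4,0],[0,0,0],8.5],[[0,-4,0],[0,0,0],8.5],[[0,-4,0],[0,0,0],8.5]]'
```

```text
O [0.55751903 0.27661085] hinge [0.4809633  0.39301734] [(0, array([0.425, 0.254])), (0.1, array([0.412, 0.26 ])), (0.15, array([0.405, 0.264])), (0.6, array([0.357, 0.31 ])), (1.2, array([0.331, 0.394])), (1.4, array([0.335, 0.424]))]
scene 527
0.02 2 [0.375 0.389 0.403] [0.046 0.049 0.053]
0.035 15 [0.254 0.296 0.358] [0.042 0.063 0.096]
0.05 31 [0.2   0.23  0.254] [0.033 0.068 0.099]
0.065 70 [0.18  0.225 0.261] [0.037 0.091 0.126]
0.08 70 [0.169 0.203 0.245] [0.034 0.083 0.126]
0.095 66 [0.152 0.179 0.225] [0.03  0.071 0.123]
0.11 63 [0.135 0.163 0.178] [0.031 0.07  0.109]
0.125 72 [0.136 0.158 0.187] [0.031 0.071 0.109]
0.14 125 [0.121 0.251 0.402] [0.036 0.075 0.108]
0.155 13 [0.13  0.149 0.165] [0.033 0.085 0.111]
[[0.445, 0.242, 0.108], [0.442, 0.246, 0.11], [0.444, 0.249, 0.105], [0.445, 0.252, 0.103], [0.438, 0.241, 0.096], [0.438, 0.242, 0.092], [0.438, 0.256, 0.097], [0.428, 0.259, 0.103], [0.42, 0.263, 0.11], [0.414, 0.26, 0.105], [0.42, 0.264, 0.099], [0.439, 0.252, 0.063], [0.409, 0.257, 0.095], [0.409, 0.268, 0.097], [0.407, 0.265, 0.09], [0.404, 0.263, 0.084], [0.409
[... 588 characters left out ...]
 0.315] [0.039 0.089 0.11 ]
[[0.449, 0.252, 0.106], [0.446, 0.246, 0.105], [0.443, 0.251, 0.109], [0.444, 0.241, 0.1], [0.44, 0.251, 0.108], [0.441, 0.241, 0.1], [0.436, 0.254, 0.113], [0.437, 0.243, 0.106], [0.44, 0.236, 0.067], [0.437, 0.245, 0.068], [0.431, 0.258, 0.103], [0.428, 0.255, 0.102], [0.422, 0.26, 0.104], [0.419, 0.261, 0.098], [0.416, 0.26, 0.103], [0.413, 0.257, 0.101], [0.41, 0.257, 0.104], [0.407, 0.26, 0.099], [0.404, 0.259, 0.105]]
ymax -0.5 0.075
ymax -0.4 0.072
ymax -0.3 0.419
ymax -0.2 0.428
ymax -0.1 0.789
ymax -0.0 0.793
ymax 0.1 0.146
time_s: 0.43
eef_pos: [0.2179, -0.5261, 0.3993]
eef_rot: [0.595, -0.58, 0.401, -0.386]
wrist_force: [-0.5, -1.3, -0.5]
opening: 0.997
```

```bash
python3 -m jog '[[[0,-4,0],[0,0,0],8.5],[[0,-4,0],[0,0,0],8.5],[[0,-4,0],[0,0,0],8.5],[[-3.3,0,2.4],[0,0,0],8.5],[[-3.3,0,2.4],[0,0,0],8.5],[[-3.3,0,2.4],[0,0,0],8.5],[[-3.3,0,2.4],[0,0,0],8.5],[[-3.3,0,2.4],[0,0,0],8.5],[[-3.3,0,2.4],[0,0,0],8.5],[[-3.3,0,2.4],[0,0,0],8.5],[[-3.3,0,2.4],[0,0,0],8.5],[[-3.3,0,2.4],[0,0,0],8.5]]'
cat > to.py <<'E'
# print remaining shift/turn to a target: x y z, finger dir tilt, jaw yaw angle
import sys
from h import *
def tgt(yaw,tilt,rollax='x'):
    # jaw x at angle yaw (world), fingers down, then tilt about the jaw axis
    x=np.array([np.cos(yaw),np.sin(yaw),0]);y=np.array([0,0,-1.]);z=np.cross(x,y)
    return Ro.from_rotvec(tilt*x).as_matrix()@np.stack([x,y,z],1)
x,y,z,yaw,tilt=map(float,sys.argv[1:6])
o,p,R=obs();T=tgt(yaw,tilt)
print("t",round(o["time_s"],2),"q",np.round(o["q"],2),"pos",p.round(4),"F",np.round(o["wrist_force"],1),"M",np.round(o["torque"],1),"open",round(o["opening"],3))
print("R",R.round(2).tolist())
print("shift cm (tool)",(R.T@(np.array([x,y,z])-p)*100).round(2),"turn",Ro.from_matrix(R.T@T).as_rotvec().round(3))
E
python3 to.py .4075 .2625 .25 1.30 0
```

```text
time_s: 1.43
eef_pos: [0.3054, -0.1733, 0.5372]
eef_rot: [0.59, -0.579, 0.403, -0.392]
wrist_force: [1.5, 0.7, 0.3]
opening: 0.994
t 1.43 q [-0.87 -0.4   1.58  0.01  1.99  0.33] pos [ 0.3054 -0.1733  0.5372] F [1.5 0.7 0.3] M [-0. -0. -0.] open 0.994
R [[0.37, -0.0, 0.93], [-0.93, 0.02, 0.37], [-0.02, -1.0, 0.0]]
shift cm (tool) [-36.12  29.61  25.43] turn [-0.029 -2.493 -0.004]
```

```bash
python3 -m jog '[[[-3.3,0,2.3],[0,0,0],8.5],[[-3.3,0,2.3],[0,0,0],8.5],[[-3.3,0,2.3],[0,0,0],8.5],[[-3.3,0,2.3],[0,0,0],8.5],[[-3.3,0,2.3],[0,0,0],8.5],[[-3.3,0,2.3],[0,0,0],8.5],[[-3.3,1,2.3],[0,0,0],8.5],[[-3.3,1,2.3],[0,0,0],8.5],[[-3.3,1,2.3],[0,0,0],8.5],[[-3.3,1,2.3],[0,0,0],8.5]]'
python3 -m jog '[[[0,1.5,0],[0,-0.12,0],8.5],[[0,1.5,0],[0,-0.12,0],8.5],[[0,1.5,0],[0,-0.12,0],8.5],[[0,1.5,0],[0,-0.12,0],8.5],[[0,1.5,0],[0,-0.12,0],8.5],[[0,1.5,0],[0,-0.12,0],8.5],[[0,1.5,0],[0,-0.12,0],8.5],[[0,1.5,0],[0,-0.12,0],8.5],[[0,1.5,0],[0,-0.12,0],8.5],[[0,1.5,0],[0,-0.12,0],8.5],[[0,1.5,0],[0,-0.12,0],8.5],[[0,1.5,0],[0,-0.12,0],8.5]]'
python3 to.py .4075 .2625 .25 1.31 0
```

```text
time_s: 2.27
eef_pos: [0.3929, 0.2309, 0.5071]
eef_rot: [0.592, -0.577, 0.401, -0.395]
wrist_force: [0.9, -0.8, 1.0]
opening: 0.992
time_s: 3.27
eef_pos: [0.3887, 0.245, 0.3123]
eef_rot: [0.706, -0.692, -0.106, 0.108]
wrist_force: [0.5, 0.0, -0.1]
opening: 0.994
t 3.27 q [ 0.29 -0.14  1.81  0.02  1.47 -0.02] pos [0.3887 0.245  0.3123] F [ 0.5  0.  -0.1] M [-0. -0. -0.] open 0.994
R [[0.95, -0.01, -0.3], [0.3, 0.02, 0.95], [-0.0, -1.0, 0.02]]
shift cm (tool) [2.31 6.25 0.98] turn [-0.019 -1.007  0.011]
```

```bash
python3 -m jog '[[[0.3,1,0.1],[0,-0.125,0],6],[[0.3,1,0.1],[0,-0.125,0],6],[[0.3,1,0],[0,-0.125,0],6],[[0.3,1,0],[0,-0.125,0],6],[[0.3,0.5,-0.3],[0,-0.125,0],6],[[0.2,0.5,-0.3],[0,-0.125,0],6],[[0,0.5,-0.3],[0,-0.125,0],6],[[0,0.5,-0.3],[0,-0.12,0],6],[[0,0.5,0],[0,0,0],6]]'
python3 - <<'E'
from h import *
c=imaging.camera("wrist");np.savez("pics/w1.npz",**c);cv2.imwrite("pics/w1.png",c["frame"][:,:,::-1])
X=cloud(c);z=X[...,2]
L=(X[...,:2]-DH)@rot(YAW); r=np.linalg.norm(L,axis=-1)
m=(L[...,0]<-.03)&(z>.09)&(z<.12)&(r>.14)&(r<.16)
P=X[m];print(len(P),P.mean(0),cv2.minAreaRect((P[:,:2]*1000).astype('f4')),P[:,2].max())
k=np.argsort(P[:,0])[:60];print(P[k].mean(0))
m=(abs(X[...,0]-.5)<.03)&(abs(X[...,1]-.284)<.07)&(z>.185)&(z<.22);P=X[m];print("hood bar",len(P),P.mean(0) if len(P) else 0)
E
python3 to.py .4075 .2625 .18 1.31 0
```

```text
time_s: 4.02
eef_pos: [0.4069, 0.25, 0.2364]
eef_rot: [0.57, -0.553, -0.428, 0.432]
wrist_force: [-0.0, -0.1, -0.3]
opening: 0.701
314 [0.41742849 0.25838104 0.10432364] ((418.46563720703125, 258.2804260253906), (9.22321605682373, 29.92923355102539), 74.12535095214844) 0.10774348985701113
[0.40570132 0.26130395 0.10098704]
hood bar 326 [0.50352165 0.31115976 0.20083665]
t 4.07 q [ 0.29 -0.02  1.86  0.02  1.32 -1.02] pos [0.4061 0.2499 0.2352] F [-0.9 -0.2 -0.7] M [-0.1  0.   0. ] open 0.705
R [[0.27, -0.02, -0.96], [0.96, 0.02, 0.27], [0.01, -1.0, 0.02]]
shift cm (tool) [1.2  5.54 0.06] turn [-0.024 -0.009  0.01 ]
```

View pics/w1.png

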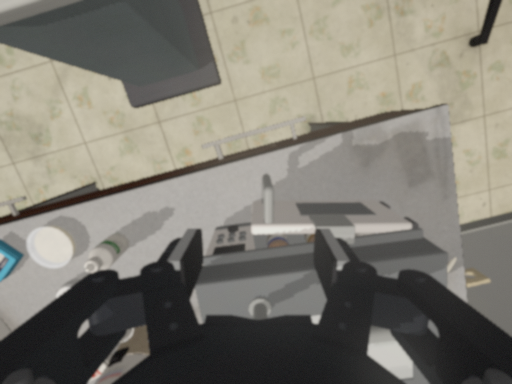

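The wrist view shows the door bow at (268,190), its limb joining the door at (268,225), midway between the jaws. The bar axis is at about (0.408, 0.2615) and the door is about 0.14 open. I'll descend with a slight backward tilt.

```bash
python3 -m jog '[[[0.6,1.5,0],[-0.07,0,0],6],[[0.5,1.5,0],[-0.07,0,0],6],[[0,1.5,0],[0,0,0],6],[[0,1.5,0],[0,0,0],6],[[0,0,0],[0,0,0],6]]'
python3 to.py .408 .2615 .089 1.30 -.15
```

```text
time_s: 4.48
eef_pos: [0.4127, 0.2605, 0.1736]
eef_rot: [-0.535, 0.598, 0.45, -0.391]
wrist_force: [-0.3, -0.3, -0.1]
opening: 0.703
t 4.48 q [ 0.36  0.01  1.96 -0.07  1.06 -0.89] pos [0.4127 0.2605 0.1736] F [-0.3 -0.3 -0.1] M [0.  0.1 0. ] open 0.703
R [[0.29, 0.12, -0.95], [0.96, -0.02, 0.29], [0.01, -0.99, -0.12]]
shift cm (tool) [-0.15  8.34  1.5 ] turn [-0.028 -0.023  0.01 ]
```

```bash
python3 -m jog '[[[-0.1,1.5,0.6],[0,0,0],6],[[0,1.5,0.6],[-0.02,0,0],6],[[0,1.5,0.2],[0,0,0],6],[[0,1.5,0.1],[0,0,0],6],[[0,1.3,0],[0,0,0],6],[[0,1,0],[0,0,0],6]]'
python3 to.py .408 .2615 .089 1.30 -.15
```

```text
time_s: 4.98
eef_pos: [0.4116, 0.2635, 0.0926]
eef_rot: [-0.532, 0.608, 0.451, -0.378]
wrist_force: [0.4, 0.1, 0.0]
opening: 0.705
t 4.98 q [ 0.37  0.14  2.02 -0.1   0.85 -0.82] pos [0.4116 0.2635 0.0926] F [0.4 0.1 0. ] M [ 0.1  0.1 -0. ] open 0.705
R [[0.31, 0.15, -0.94], [0.95, -0.03, 0.31], [0.02, -0.99, -0.15]]
shift cm (tool) [-0.31  0.3   0.33] turn [-0.002 -0.043  0.015]
```

```bash
python3 -m jog '[[[-0.2,0.3,0.3],[0,0,0],4],[[-0.1,0.2,0.2],[0,0,0],0],[[0,0,0],[0,0,0],0],[[0,0,0],[0,0,0],0],[[0,0,0],[0,0,0],0],[[0,0,0],[0,0,0],0],[[0,0,0],[0,0,0],0]]'
python3 to.py .408 .2615 .089 1.30 -.15
```

```text
time_s: 5.57
eef_pos: [0.4059, 0.2626, 0.0867]
eef_rot: [-0.534, 0.609, 0.45, -0.377]
wrist_force: [2.2, 4.0, -7.2]
opening: 0.1
t 5.57 q [ 0.38  0.14  2.03 -0.1   0.84 -0.81] pos [0.4059 0.2626 0.0867] F [ 2.2  4.  -7.2] M [-0.4  0.3  0. ] open 0.1
R [[0.31, 0.14, -0.94], [0.95, -0.02, 0.31], [0.02, -0.99, -0.15]]
shift cm (tool) [-0.03 -0.19 -0.26] turn [-0.004 -0.049  0.015]
```

```bash
python3 -m jog '[[[0.3,-0.15,1],[0,0.07,0.01],0],[[0.34,-0.17,1.13],[0,0.08,0.012],0],[[0.34,-0.17,1.13],[0,0.08,0.012],0],[[0.34,-0.17,1.13],[0,0.08,0.012],0],[[0.34,-0.17,1.13],[0,0.08,0.012],0]]'
python3 - <<'E'
from h import *
o,p,R=obs();v=(p[:2]-DH);r=np.linalg.norm(v);L=rot(YAW).T@v;th=np.arctan2(-L[0],-L[1])-np.arctan2(37,145)
print("r",r,"theta",th,"jaw-theta",np.pi/2+YAW-np.arctan2(R[1,0],R[0,0]))
E
python3 to.py .36 .30 .087 1.0 -.15
```

```text
time_s: 5.98
eef_pos: [0.3623, 0.3018, 0.0868]
eef_rot: [-0.602, 0.686, 0.313, -0.263]
wrist_force: [3.5, 4.0, -9.8]
opening: 0.101
r 0.1496961572553381 theta 0.5356826870589402 jaw-theta 0.598789072477036
t 5.98 q [ 0.52  0.16  2.01 -0.16  0.92 -0.22] pos [0.3623 0.3018 0.0868] F [ 3.5  4.  -9.8] M [-0.  -0.   0.3] open 0.101
R [[0.67, 0.11, -0.74], [0.75, -0.08, 0.66], [0.02, -0.99, -0.14]]
shift cm (tool) [-0.28 -0.03  0.05] turn [-0.011 -0.159 -0.007]
```

```bash
python3 -m jog '[[[0.34,-0.17,1.13],[0,0.075,0.012],0],[[0.34,-0.17,1.13],[0,0.075,0.012],0],[[0.34,-0.17,1.13],[0,0.075,0.012],0],[[0.34,-0.17,1.13],[0,0.075,0.012],0],[[0.34,-0.17,1.13],[0,0.08,0.012],0],[[0.34,-0.17,1.13],[0,0.08,0.012],0]]'
cat > th.py <<'E'
from h import *
o,p,R=obs();v=(p[:2]-DH);r=np.linalg.norm(v);L=rot(YAW).T@v;th=np.arctan2(-L[0],-L[1])-np.arctan2(37,145)
print("r",r,"theta",th,"jaw-theta",np.pi/2+YAW-np.arctan2(R[1,0],R[0,0]),"q",np.round(o["q"],2),"F",np.round(o["wrist_force"],1))
E
python3 th.py
```

```text
time_s: 6.48
eef_pos: [0.3337, 0.3702, 0.0868]
eef_rot: [-0.648, 0.741, 0.134, -0.115]
wrist_force: [3.0, 2.5, -7.8]
opening: 0.103
r 0.14902284934145985 theta 1.0373777547734746 jaw-theta 1.085587051354989 q [ 0.68  0.27  1.87 -0.15  1.04  0.4 ] F [ 3.   2.5 -7.8]
```

```bash
python3 -m jog '[[[0.34,-0.17,1.13],[0,0.075,0.012],0],[[0.34,-0.17,1.13],[0,0.075,0.012],0],[[0.34,-0.17,1.13],[0,0.075,0.012],0],[[0.34,-0.17,1.13],[0,0.075,0.012],0],[[0.3,-0.15,1],[0,0.075,0.012],0],[[0,0,0],[0,0,0],0],[[0,0,0],[0,0,0],0],[[0,0,0],[0,0,0],0]]'
python3 th.py
```

```text
time_s: 7.15
eef_pos: [0.3373, 0.4311, 0.0868]
eef_rot: [-0.656, 0.754, -0.017, 0.012]
wrist_force: [0.4, 1.2, -3.7]
opening: 0.095
r 0.14863604072907488 theta 1.4502689987384312 jaw-theta 1.482118860614346 q [ 0.74  0.4   1.7  -0.1   1.15  0.83] F [ 0.4  1.2 -3.7]
```

```bash
python3 -m jog '[[[0,0,0],[0,0,0],5],[[0,0,0],[0,0,0],5],[[0,0,0],[0,0,0],5],[[0,0,0],[0,0,0],5],[[0,-1,0],[0,0,0],5],[[0,-2,0],[0,0,0],5],[[0,-3,0],[0,0,0],5],[[0,-4,0],[0,0,0],5],[[0,-4,0],[0,0,0],5],[[0,-4,0],[0,0,0],5],[[0,-4,0],[0,0,0],5],[[0,-4,0],[0,0,0],5]]'
cat > hd.py <<'E'
# remaining shift/turn to the hood handle at opening phi, tool tilt t about bar, lift dz
import sys
from h import *
phi,t,dz=map(float,sys.argv[1:4])
a=np.array([np.cos(YAW),np.sin(YAW),0]);b=np.array([-a[1],a[0],0]);Z=np.array([0,0,1.])
H=HH+.132*a;H[2]=.119
tg=H-.153*np.cos(.534+phi)*a+.153*np.sin(.534+phi)*Z+dz*Z
T=Ro.from_rotvec(t*b).as_matrix()@np.stack([a,-Z,b],1)
o,p,R=obs();v=p-H;th=np.arctan2(v[2],-v@a)-.534
print("t",round(o["time_s"],2),"q",np.round(o["q"],2),"pos",p.round(4),"F",np.round(o["wrist_force"],1),"open",round(o["opening"],3))
print("tcp phi",round(th,3),"r",round(np.hypot(v[2],v@a),4),"along bar",round(v@b,4),"tilt",round(np.arcsin(R[:,0]@-Z),3))
print("target",tg.round(3),"shift cm",(R.T@(tg-p)*100).round(2),"turn",Ro.from_matrix(R.T@T).as_rotvec().round(3))
E
python3 hd.py 0 -.4 .1
```

```text
time_s: 8.15
eef_pos: [0.3366, 0.462, 0.3511]
eef_rot: [-0.652, 0.758, -0.02, 0.007]
wrist_force: [0.1, 1.0, -0.0]
opening: 0.583
t 8.15 q [ 0.78  0.2   1.39 -0.09  1.67  0.82] pos [0.3366 0.462  0.3511] F [ 0.1  1.  -0. ] open 0.583
tcp phi 0.096 r 0.3938 along bar 0.1552 tilt 0.016
target [0.501 0.284 0.297] shift cm [ 17.25   7.64 -16.18] turn [ 0.129  0.12  -0.408]
```

```bash
python3 -m jog '[[[2.4,0.3,-2.3],[0.02,0.02,-0.06],5],[[2.4,0.5,-2.3],[0.02,0.02,-0.06],5],[[2.4,0.8,-2.3],[0.02,0.02,-0.06],5],[[2.4,0.8,-2.3],[0.02,0.02,-0.06],5],[[2.4,0.8,-2.3],[0.02,0.02,-0.06],5],[[2.4,1,-2.3],[0.02,0.02,-0.06],5],[[2,0.8,-2],[0.02,0,-0.05],5],[[0,0,0],[0,0,0],5]]'
python3 hd.py 0 -.4 .06
python3 - <<'E'
from h import *
for n in("scene",):
    c=imaging.camera(n);X=cloud(c);cv2.imwrite("pics/s2.png",cv2.resize(c["frame"][150:320,100:330,::-1],None,fx=3,fy=3,interpolation=2))
E
```

```text
time_s: 8.82
eef_pos: [0.5011, 0.2873, 0.3705]
eef_rot: [0.692, -0.684, -0.113, -0.203]
wrist_force: [-0.1, 0.2, -0.3]
opening: 0.586
t 8.82 q [ 0.42 -0.12  1.74 -0.21  1.13  0.6 ] pos [0.5011 0.2873 0.3705] F [-0.1  0.2 -0.3] open 0.586
tcp phi 0.552 r 0.2842 along bar 0.0033 tilt -0.449
target [0.501 0.284 0.257] shift cm [-4.87 10.24 -0.77] turn [-0.039 -0.008  0.049]
```

View pics/s2.png

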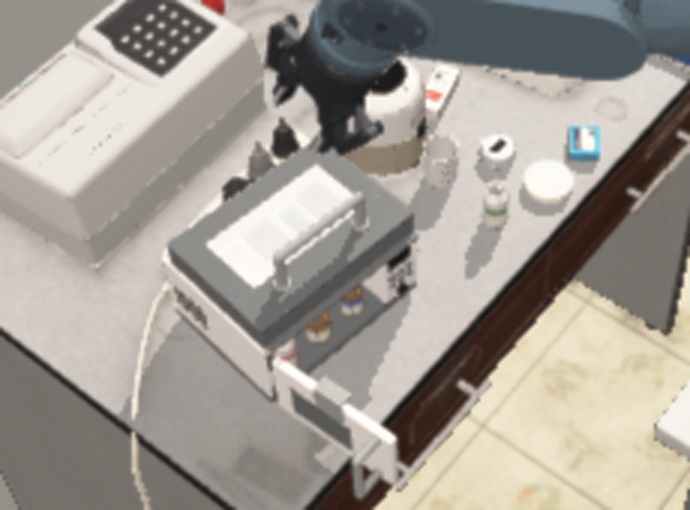

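The door stands wide open at (335,410), the hood is closed with its bar at (320,235), and the bystanders are in place. I'll descend onto the hood bar.

```bash
python3 -m jog '[[[-1.5,2,-0.1],[-0.02,0,0.03],5],[[-1.5,2,-0.1],[-0.02,0,0.02],5],[[-1.5,2,-0.1],[0,0,0],5],[[-1.3,2,-0.1],[0,0,0],5],[[-1,2,0],[0,0,0],5],[[-0.4,2,0],[0,0,0],5],[[0,0,0],[0,0,0],5]]'
python3 hd.py 0 -.4 0
```

```text
time_s: 9.45
eef_pos: [0.4756, 0.2937, 0.2241]
eef_rot: [-0.683, 0.702, 0.088, 0.183]
wrist_force: [-0.7, 0.0, -0.0]
opening: 0.585
t 9.45 q [ 0.46  0.01  1.9  -0.27  0.93  0.72] pos [0.4756 0.2937 0.2241] F [-0.7  0.  -0. ] open 0.585
tcp phi 0.051 r 0.1902 along bar 0.0063 tilt -0.387
target [0.501 0.284 0.197] shift cm [ 1.46  3.53 -0.61] turn [ 0.003 -0.006 -0.013]
```

```bash
python3 -m jog '[[[1,0.6,-0.4],[0,0,0],5],[[0.5,1,-0.2],[0,0,0],5],[[0,1,0],[0,0,0],5],[[0,0.8,0],[0,0,0],5],[[0,0,0],[0,0,0],5]]'
python3 hd.py 0 -.4 0
```

```text
time_s: 9.87
eef_pos: [0.5024, 0.286, 0.1958]
eef_rot: [-0.683, 0.702, 0.089, 0.181]
wrist_force: [-0.7, -0.4, 0.2]
opening: 0.585
t 9.87 q [ 0.42  0.08  1.88 -0.26  0.86  0.69] pos [0.5024 0.286  0.1958] F [-0.7 -0.4  0.2] open 0.585
tcp phi -0.003 r 0.1517 along bar 0.0022 tilt -0.385
target [0.501 0.284 0.197] shift cm [-0.04 -0.13 -0.22] turn [ 0.003 -0.002 -0.015]
```

```bash
python3 -m jog '[[[0,0,0],[0,0,0],0],[[0,0,0],[0,0,0],0],[[0,0,0],[0,0,0],0],[[0,0,0],[0,0,0],0],[[0,0,0],[0,0,0],0],[[0,0,0],[0,0,0],0],[[0,0,0],[0,0,0],0],[[0,0,0],[0,0,0],0]]'
python3 hd.py 0.1 -.3 0
```

```text
time_s: 10.53
eef_pos: [0.5031, 0.2859, 0.1966]
eef_rot: [-0.683, 0.702, 0.089, 0.182]
wrist_force: [3.1, -0.8, -2.3]
opening: 0.117
t 10.53 q [ 0.42  0.08  1.88 -0.26  0.86  0.69] pos [0.5031 0.2859 0.1966] F [ 3.1 -0.8 -2.3] open 0.117
tcp phi 0.004 r 0.1516 along bar 0.0021 tilt -0.386
target [0.51  0.283 0.21 ] shift cm [ 1.13 -0.94 -0.21] turn [ 0.003 -0.003  0.086]
```

```bash
python3 -m jog '[[[0.3,-0.2,0],[0,0,0.025],0],[[0.5,-0.37,0],[0,0,0.04],0],[[0.5,-0.37,0],[0,0,0.04],0],[[0.5,-0.37,0],[0,0,0.04],0],[[0.5,-0.37,0],[0,0,0.04],0],[[0.5,-0.37,0],[0,0,0.04],0]]'
python3 hd.py 0.5 0 0
```

```text
time_s: 11.03
eef_pos: [0.5232, 0.2833, 0.2235]
eef_rot: [-0.699, 0.708, 0.008, 0.1]
wrist_force: [3.1, -0.4, -4.9]
opening: 0.111
t 11.03 q [ 0.33  0.17  1.68 -0.08  1.15  0.49] pos [0.5232 0.2833 0.2235] F [ 3.1 -0.4 -4.9] open 0.111
tcp phi 0.226 r 0.1517 along bar 0.0022 tilt -0.154
target [0.554 0.277 0.25 ] shift cm [ 3.54 -2.18 -0.23] turn [0.002 0.    0.154]
```

```bash
python3 -m jog '[[[0.5,-0.36,0],[0,0,0.04],0],[[0.5,-0.36,0],[0,0,0.04],0],[[0.5,-0.36,0],[0,0,0.04],0],[[0.5,-0.36,0],[0,0,0.04],0],[[0.5,-0.36,0],[0,0,0.04],0],[[0.5,-0.36,0],[0,0,0.04],0],[[0.5,-0.36,0],[0,0,0.04],0],[[0.5,-0.36,0],[0,0,0.04],0],[[0.5,-0.36,0],[0,0,0.04],0]]'
python3 hd.py 0.82 0.35 0
```

```text
time_s: 11.78
eef_pos: [0.5704, 0.2773, 0.2577]
eef_rot: [0.706, -0.697, 0.123, 0.033]
wrist_force: [1.6, 0.3, -2.7]
opening: 0.115
t 11.78 q [0.23 0.43 1.29 0.08 1.63 0.35] pos [0.5704 0.2773 0.2577] F [ 1.6  0.3 -2.7] open 0.115
tcp phi 0.615 r 0.1521 along bar 0.0023 tilt 0.221
target [0.599 0.271 0.268] shift cm [ 2.63 -1.69 -0.24] turn [0.002 0.001 0.129]
```

```bash
python3 -m jog '[[[0.5,-0.36,0],[0,0,0.04],0],[[0.5,-0.36,0],[0,0,0.035],0],[[0.5,-0.36,0],[0,0,0.035],0],[[0.5,-0.36,0],[0,0,0.035],0],[[0.3,-0.2,0],[0,0,0.02],0],[[0,0,0],[0,0,0],0],[[0,0,0],[0,0,0],0],[[0,0,0],[0,0,0],0],[[0,0,0],[0,0,0],0]]'
python3 hd.py 0.52 0.12 0
python3 - <<'E'
from h import *
c=imaging.camera("scene");np.savez("pics/s3.npz",**c);cv2.imwrite("pics/s3.png",cv2.resize(c["frame"][150:320,100:330,::-1],None,fx=3,fy=3,interpolation=2))
E
```

```text
time_s: 12.53
eef_pos: [0.6005, 0.2734, 0.268]
eef_rot: [0.701, -0.684, 0.182, 0.093]
wrist_force: [-0.1, -0.3, -0.1]
opening: 0.116
t 12.53 q [0.19 0.6  1.06 0.13 1.85 0.33] pos [0.6005 0.2734 0.268 ] F [-0.1 -0.3 -0.1] open 0.116
tcp phi 0.825 r 0.1524 along bar 0.0024 tilt 0.392
target [0.557 0.277 0.252] shift cm [-3.42  3.15 -0.23] turn [ 0.001  0.    -0.272]
```

View pics/s3.png

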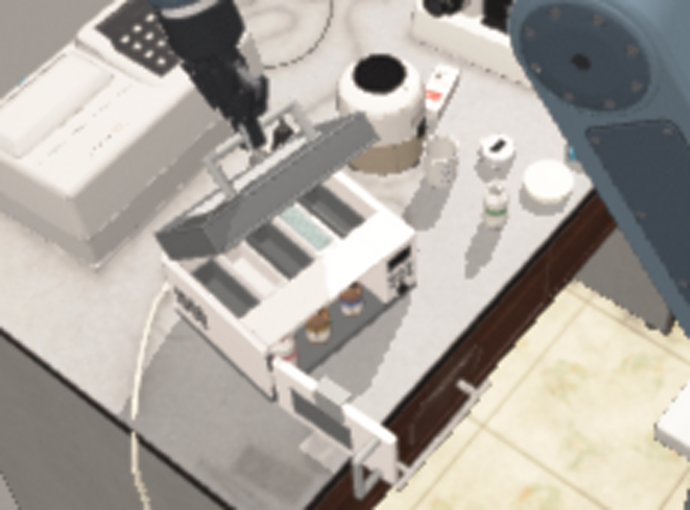

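The hood is held open at about 0.82 by the gripper at (260,135), with the door still open. Next I'll ease it back.

```bash
python3 -m jog '[[[-0.2,0.15,0],[0,0,-0.02],0],[[-0.4,0.36,0],[0,0,-0.035],0],[[-0.4,0.36,0],[0,0,-0.035],0],[[-0.4,0.36,0],[0,0,-0.035],0],[[-0.4,0.36,0],[0,0,-0.035],0],[[-0.4,0.36,0],[0,0,-0.035],0],[[-0.3,0.25,0],[0,0,-0.025],0],[[0,0,0],[0,0,0],0],[[0,0,0],[0,0,0],0]]'
python3 hd.py 0.52 0.12 0
```

```text
time_s: 13.33
eef_pos: [0.5648, 0.278, 0.255]
eef_rot: [0.706, -0.7, 0.101, 0.012]
wrist_force: [1.3, 0.5, -3.8]
opening: 0.112
t 13.33 q [0.24 0.39 1.34 0.06 1.56 0.36] pos [0.5648 0.278  0.255 ] F [ 1.3  0.5 -3.8] open 0.112
tcp phi 0.573 r 0.1521 along bar 0.0023 tilt 0.161
target [0.557 0.277 0.252] shift cm [-0.7   0.42 -0.23] turn [ 0.002  0.004 -0.041]
```

```bash
python3 -m jog '[[[-0.35,0.22,0],[0,0,-0.025],0],[[-0.3,0.2,0],[0,0,-0.02],0],[[0,0,0],[0,0,0],0],[[0,0,0],[0,0,0],0],[[0,0,0],[0,0,0],0],[[0,0,0],[0,0,0],0],[[0,0,0],[0,0,0],0],[[0,0,0],[0,0,0],0],[[0,0,0],[0,0,0],0],[[0,0,0],[0,0,0],0]]'
python3 hd.py 0.52 0.12 0
python3 - <<'E'
from h import *
ims=[]
for n in("scene","top"):
    c=imaging.camera(n);X=cloud(c)
    a=rot(YAW)[:,0];H=HH[:2]+.132*a
    L=(X[...,:2]-H)@rot(YAW)
    m=(L[...,0]<-.01)&(L[...,0]>-.17)&(abs(L[...,1])>.062)&(abs(L[...,1])<.1)&(X[...,2]>.155)&(X[...,2]<.30)
    P=np.c_[-L[m][:,0],X[m][:,2]]
    print(n,m.sum())
    if m.sum()>30:
        vx,vy,x0,y0=cv2.fitLine(P.astype('f4'),cv2.DIST_HUBER,0,.01,.01).ravel();print("hood top slope rad",np.arctan2(vy,vx))
    f=c["frame"][:,:,::-1]; ims.append(cv2.resize(f[150:320,100:330] if n=="scene" else f[130:270,80:270],(400,300)))
cv2.imwrite("pics/s4.png",np.hstack(ims))
E
python3 hd.py 0.52 0.12 0
```

```text
time_s: 14.17
eef_pos: [0.5592, 0.2787, 0.2519]
eef_rot: [0.707, -0.702, 0.088, -0.002]
wrist_force: [0.3, 0.6, -1.7]
opening: 0.113
t 14.17 q [0.25 0.36 1.39 0.04 1.51 0.37] pos [0.5592 0.2787 0.2519] F [ 0.3  0.6 -1.7] open 0.113
tcp phi 0.531 r 0.152 along bar 0.0023 tilt 0.121
target [0.557 0.277 0.252] shift cm [-0.2   0.01 -0.23] turn [ 0.001  0.002 -0.001]
scene 617
hood top slope rad 0.41096583
top 879
hood top slope rad 0.5150179
t 14.27 q [0.25 0.36 1.39 0.04 1.51 0.37] pos [0.5591 0.2787 0.2519] F [-0.8  1.  -1.6] open 0.114
tcp phi 0.531 r 0.152 along bar 0.0023 tilt 0.121
target [0.557 0.277 0.252] shift cm [-0.19  0.01 -0.23] turn [ 0.001  0.002 -0.001]
```

View pics/s4.png

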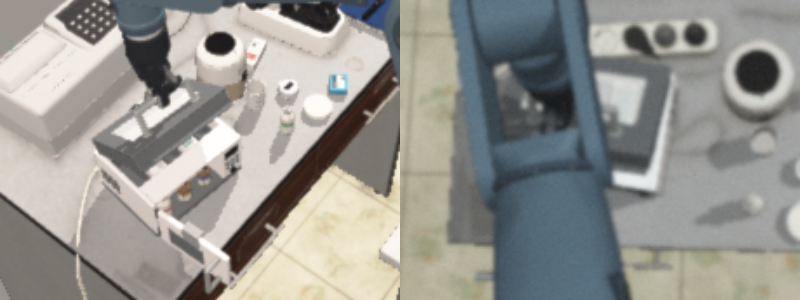

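The left half shows the gripper on the bar at (170,95), the hood part-open and the door open; in the right half the arm covers most of the hood. The slope fits from the two views disagree (0.41 and 0.515 rad). The scene fit probably includes the rim and side points, so I'll do a per-point check on the top face.

```bash
python3 - <<'E'
from h import *
a=rot(YAW)[:,0];H=HH[:2]+.132*a
for n in("scene","top"):
    c=imaging.camera(n);X=cloud(c);L=(X[...,:2]-H)@rot(YAW);d=-L[...,0];z=X[...,2]-.119;r=np.hypot(d,z)
    for s in(1,-1):
        m=(r>.06)&(r<.15)&(d>0)&(z>.03)&(L[...,1]*s>.065)&(L[...,1]*s<.1)
        f=np.arctan2(z[m],d[m])-np.arcsin(.032/r[m]); h,e=np.histogram(f,np.arange(-.2,1.2,.03))
        print(n,s,m.sum(),np.percentile(f,[10,50,90]).round(3) if m.sum() else 0,"mode",e[h.argmax()]+.015)
    # door direction
    m=(X[...,2]>.04)&(X[...,2]<.125);D=(X[...,:2]-DH)@rot(YAW);m&=(D[...,0]<-.04)&(D[...,0]>-.16)&(abs(D[...,1])<.06)
    if m.sum()>20: print(" door angle",np.pi/2-abs(np.median(np.arctan2(-D[m][:,1],-D[m][:,0]))), np.median(np.arctan2(-D[m][:,0],-D[m][:,1])))
o=ctrl.get_obs();print(o["time_s"],np.round(o["dq"],4))
E
```

```text
scene 1 144 [0.493 0.515 0.531] mode 0.5049999999999999
scene -1 97 [0.498 0.516 0.529] mode 0.5049999999999999
 door angle 1.5074272091684495 1.5074272091684495
top 1 197 [0.483 0.514 0.541] mode 0.5049999999999999
top -1 317 [0.478 0.511 0.539] mode 0.5049999999999999
 door angle 1.5339156098525468 1.6076770437372463
14.3667 [ 0.002  -0.0003 -0.0006 -0.0013 -0.0007 -0.0003]
```

Both views now put the hood at 0.51 to 0.52 rad, the centre of the band. The arm is still and the door is open by about 1.5 rad.

```bash
python3 -c "
from bench import ctrl; print(ctrl.hand_in())"
```

```text
the job is handed in; nothing more can be done
None
```

I swung the door open by its handle to about 1.45 rad. I then lifted the hood by its bow handle to about 0.82 rad, eased it back below the balance point, and handed in at about 14.4 s while still gripping the bar.

**Last checks**
- **Hood angle:** about 0.515 rad from the top-face points in both camera views and 0.53 rad from the tool position; the target band is 0.42 to 0.61.
- **Arm:** it was still (joint speeds under 0.003 rad/s), with the fingers closed on the bar and the tool about 3 mm from the handle's expected position.
- **Door:** open by about 1.5 rad.
- **Bystanders:** those visible in the last picture looked unmoved. I didn't measure their positions.

**Disagreement:** a first straight-line slope fit gave 0.41 rad from the scene view and 0.515 rad from the top view. I put the 0.41 down to rim and side points in the fit. The per-point check of the top face then agreed in both views.

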